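Snap a refill pan into a face-paint palette with a tamper and shut the case

TASK

Refill the face-paint palette: set the loose refill pan in the mouth of the one empty cup, then press it fully home with the face of the tamper, not with the fingers, until it snaps in flush. Stand the tamper back upright in its rest dish and shut the palette's lid, leaving everything else on the table as it is.

Things in the scene. Friction and masses are not known exactly. Their poses are not given: they have to be found in the camera images.
- case: The palette: grey plastic case, fixed, 200 mm along its x, 138 mm along its y, 25 mm high. Origin: centre of its underside; z up. Its flat top, 25 mm above the table, holds six cups 62 mm apart, three along x by two along y; five hold round pans flush with the top (within 1 mm), one is empty. The lid is hinged on its +y long edge and starts open, leaning back past vertical.
- seat (a point): Centre of the floor of the empty cup, a round well of 52 mm bore, 20 mm deep; axes as the case's. Three sprung catches stand 3 mm out of its wall, 14 mm above this floor. Pressing a pan down from rest on them, the force rises for 8 mm to 8 to 15 N, then falls away: in the last 2 mm they snap into its groove and it sits on this floor, its top flush with the case.
- mouth (a point): Centre of the mouth of that empty cup, level with the case's top, 20 mm straight above seat. A pan let go in the mouth rests on the catches with its underside about 9 to 10 mm below this point and its top 10 to 11 mm above it, so hold it by its upper 9 mm or less; the case's top around the mouth is flat.
- pan: The loose refill pan: a round aluminium pan of white cake, 50 mm diameter, 20 mm high, 60 g, lying flat on the table. Origin: centre of its underside; z up. Its foot is 40 mm wide at the underside, 45 mm at 2 mm up, 50 mm at 9.5 mm up; a snap groove of 45 mm diameter runs round it 13 to 16.5 mm above the underside, with 50 mm rims just below and above it.
- tamper: The tamper, 200 g, standing on its face in the rest dish: round flat steel face 44 mm diameter (10 mm thick), thin neck, upright wooden knob 28 mm diameter from 46 to 86 mm above the face. Origin: centre of the underside of the face; z up.
- rest: The rest dish of the tamper: a round white ceramic dish fixed to the table, 72 mm outside, 62 mm inside, rim 10 mm high, inner floor 4 mm above its origin. Origin: centre of its underside, on the table.
- lid (a joint): Angle of the palette's lid, rad: 0 shut, about 1.8 to 2.1 when open (stop at 2.1). The lid, 120 g, stays where it is left above about 1.1 rad (friction hinge) and falls shut by itself below about 1.0 rad.
- hinge (a point): Middle of the lid's hinge line, which runs along the case's x axis, 26 mm above the table and 73.5 mm from the case's centre along its +y. Axes are the case's axes.
- lid_edge (a point): Middle of the lid's free edge, on the tip of the thumb tab, 150 mm from the hinge line. The lid is 200 mm wide along the hinge and 7 mm thick with its skirt; shut, its inside is 4 mm above the case's top; pushed from behind (from the +y side towards -y of the case) it swings up over the hinge and down onto the case.
- bottle: Bystander: a small amber bottle, 36 mm diameter, 100 mm tall, standing. Origin: centre of its underside.
- pot: Bystander: a closed low pot, 54 mm diameter, 34 mm tall. Origin: centre of its underside.
- brush: Bystander: a make-up brush lying on the table, 150 mm long, 11 mm high. Origin: on the table under the start of the ferrule; x towards the hair.
There are look-alikes about, which are no part of the job. Leave any green or red look-alike of the tamper alone. There is more than one size of the case; the job needs the largest.

How it is judged:
By the outcome, as a careful person would: the job done as asked, in the order asked, and still so for the second after the job is handed in, with the robot touching nothing.
It also fails if it takes over 72 s, if anything falls off the work surface, if the arm or the gripper's body presses on something with over 40 N, if the wrist force passes 120 N, or if a joint passes its speed limit or range.

ROBOT

A 6-joint arm with a two-finger parallel gripper is mounted at the origin on the work surface. World frame = base frame: x ahead of the robot, y to its left, z up, the work surface at z = 0. Lengths are in mm, angles in rad, forces in N, time in s.
With the tool pointing down it reaches from about 350 to 975 mm from the base axis. Payload 4.9 kg.
Tool frame: the origin (TCP) lies at the very end of the fingers, on their centre line; the grasp point (between the pads) lies 19 mm behind it; z points along the fingers, y is the line along which they close (so a half turn about z gives the same grasp; the last joint's range is limited). The gripper opens to 85 mm and grips with 20 to 120 N. Pads are 22 mm wide; open, the fingers measure 114 mm over their backs; the gripper's body (76 mm by 85 mm) begins 54 mm behind the grasp point. The pads swing forward as they close: fully open they stand 13 mm farther back than shut.
Start: joints at [-1.256, 0.053, 1.613, -0, 1.476, -0.119], TCP at [262.694, -567.092, 231.304] pointing down, gripper open.
Joint ranges: [-3.01, 3.01], [-1.01, 2.22], [0.06, 2.58], [-1.02, 4.17], [0.09, 2.62], [-3.14, 3.14]. Speed limits (rad/s): [2.57, 2.57, 3.14, 3.14, 3.14, 3.14].

INTERFACE

Orientations are given as a 3x3 rotation matrix whose columns are the frame's x, y, z axes.
In Python, from workcell import monitor, vision, r gives the robot as it stands.
- The arm moves only by the tool arm_command, never from a script. Its argument "series" is a list of rows, each an object of numbers: "dx", "dy", "dz": the shift along the tool's x, y, z normalised to -1 to 1, where 1 is 0.6 m; "rx", "ry", "rz": the turn, a rotation vector about the tool's x, y, z normalised to -1 to 1, where 1 is pi rad. In form: [{"dx": .., "dy": .., "dz": .., "rx": .., "ry": .., "rz": ..}, ...]. A call has 1 to 20 rows; each row is the pose to reach, as a shift and turn from the pose commanded when the call began, along the tool's axes at that moment, turning the shorter way round; what a row does not reach only later rows make up. A row lasts 1/12 s, in which the tool goes at most 41.7 mm and 7.16 degrees, less where a joint would pass 70% of its speed; a pose out of reach is approached as far as the arm can. A call with a number of a shift or a turn outside -1 to 1 is refused whole. A call with a gripper value outside its range is refused whole. "grip" is the closure, from 0 (fully open) to 1 (shut), set as the call begins (left out, the last holds). The fingers move at their own pace and stop on an object; "force" is the grip in N (left out, the last holds). Time passes only in rows, so rows that repeat a pose let the fingers close. It gives the time, the measured TCP pose, the force, the opening and the grip force at its end, in the units of the state.
- monitor.sense(): the state, without advancing time (a new reading comes with each control period).
- vision.camera(name): name is "scene" or "top" or "wrist"; returns a dict with "frame" (480x640x3 uint8, red, green, blue), "range_z" (480x640 float32, mm along the optical axis (not along the pixel's ray), 0 where there is no reading), "fx", "fy", "cx", "cy" (pixels), "view" (4x4, takes a point from world to camera coordinates); the wrist camera has in their place "hand_eye" (4x4, takes a point from camera to tool coordinates, whose origin is the TCP and whose axes are the flange's). Camera axes: x right, y up, looking along -z (the intrinsics and any distortion apply to the point x, -y, -z); pixel columns grow to the right and rows downward; lengths in mm; the calibration is good to about 2 mm. A picture is of the moment at which its call begins: read the wrist's pose just before it.
- r.sign_off(): hands the job in; it is judged then, once.
Trained networks look in a picture, given as the dict that the camera call returned (one of the last four; its "shot" number tells which), for a name from the list of things; names that differ only in an ending like _2 or _b are one class to them, and where a whole thing is asked for, a point or a joint stands for the part that bears it (a point fixed in the world has none). Each returns a list of dicts, best first, with "confidence" (0 to 1); they miss things now and then, are a little off and sometimes report something else, mostly with a low value. They report only what shows in the picture. A call takes as long as a camera call. They do not tell look-alikes from the thing itself.
- vision.masks_of(picture, thing): "mask" (480x640 bool, what is visible of it) and "pixel" ([column, row] in pixels, amid what is visible of it).
The state is a dict: "time": time; "joint_pos": joint angles; "qvel": joint speeds; "effort": joint torques, N m; "eef_pos": TCP position; "tool_rot": TCP orientation; "wrist_force": force on the tool from outside, world axes, zero at the start; "ft_torque": the same for the moment, N m; "finger_gap": finger opening in mm; "grasp_force": force on a finger pad.
Only numpy, scipy, OpenCV 4.12 (cv2) and the standard library are available. Lean on these libraries where they do the work, as an engineer would, in place of code of your own. Each camera call takes 0.05 s, during which the arm holds its last target. There are 200 camera calls.

## Working session

There is one attempt and no reset: what is moved stays moved. The work goes in short steps, Python scripts to look and compute and a tool call to move; the robot and the scene stay as the last step left them, time stands still between calls to the robot, and variables do not carry over. Pictures are saved under pics/ and viewed, at most 10 in all, crops included, and the job is handed in when it is done.

Besides the shell and the picture viewer there is one more tool, called after "Call:" in YAML: its name, and indented under it one key for each argument. arm_command: Moves the arm, as the interface text tells. Scaled input: -1 to 1 covers 0.6 m each way for a shift and pi rad each way for a turn. Its arguments: {"type":"object","properties":{"series":{"type":"array"},"grip":{"type":"number"},"force":{"type":"number"}},"required":["series"]}

```bash
ls; mkdir -p pics
cat > h.py <<'E'
import numpy as np, cv2
from workcell import monitor, vision, r
def world(p):
    """HxWx3 world points of a picture"""
    v,u=np.mgrid[0:480,0:640]; z=p["range_z"].astype(float)
    c=np.stack([(u-p["cx"])/p["fx"]*z,-(v-p["cy"])/p["fy"]*z,-z,np.ones_like(z)],-1)
    if "view" in p: T=np.linalg.inv(np.array(p["view"]))
    else:
        s=p["state"]; W=np.eye(4); W[:3,:3]=np.array(s["tool_rot"]).reshape(3,3); W[:3,3]=s["eef_pos"]; T=W@np.array(p["hand_eye"])
    w=(c@T.T)[...,:3]; w[z==0]=np.nan; return w
def shot(n,f=None):
    s=monitor.sense(); p=vision.camera(n); p["state"]=s
    if f: cv2.imwrite("pics/"+f,p["frame"][...,::-1])
    return p
E
python3 - <<'E'
from h import *
for n in ["top","scene"]:
    p=shot(n,n+"0.png"); w=world(p); print(n,[k for k in p], p.get("view") is not None and np.linalg.inv(np.array(p["view"]))[:3,3].round())
    for t in ["case","pan","tamper","rest","lid","bottle","pot","brush"]:
        for d in vision.masks_of(p,t)[:4]:
            m=d["mask"]; q=w[m]; print(t,round(d["confidence"],2),np.round(d["pixel"]),m.sum(),np.nanmedian(q,0).round(),np.nanpercentile(q,2,axis=0).round(),np.nanpercentile(q,98,axis=0).round())
E
```

```text
pics
top ['frame', 'range_z', 'fx', 'fy', 'cx', 'cy', 'view', 'shot', 'state'] [ 348.  -15. 1041.]
case 0.98 [220. 350.] 3377 [303. 207.  23.] [237. 158.   3.] [372. 259.  27.]
case 0.83 [370. 322.] 3256 [ 371. -105.   24.] [ 305. -154.    2.] [441. -56.  28.]
case 0.71 [222. 230.] 6107 [553. 210.  79.] [447.  33.  13.] [653. 254. 151.]
pan 0.64 [394. 243.] 371 [ 532. -150.   21.] [ 509. -170.   16.] [ 554. -129.   24.]
tamper 0.75 [523. 249.] 513 [ 525. -433.   25.] [ 509. -456.    3.] [ 548. -420.   90.]
tamper 0.65 [474. 270.] 480 [ 484. -325.   21.] [ 468. -356.    3.] [ 511. -311.   93.]
tamper 0.53 [388. 242.] 359 [ 531. -151.   21.] [ 509. -171.   15.] [ 552. -131.   24.]
rest 0.7 [466. 274.] 427 [ 474. -322.    7.] [ 451. -361.    1.] [ 517. -297.   14.]
lid 0.84 [368. 319.] 3119 [ 372. -106.   24.] [ 306. -154.   20.] [440. -58.  28.]
lid 0.83 [212. 225.] 4915 [556. 218.  95.] [462. 177.  30.] [654. 255. 151.]
lid 0.77 [220. 350.] 3097 [304. 207.  24.] [239. 160.  20.] [372. 254.  27.]
lid 0.39 [477. 270.] 447 [ 484. -325.   30.] [ 468. -345.   10.] [ 505. -311.   93.]
bottl
[... 985 characters left out ...]
461.    4.] [ 551. -423.   87.]
rest 0.93 [239. 358.] 401 [ 496. -337.    6.] [ 454. -364.    1.] [ 520. -299.   11.]
lid 0.86 [307. 186.] 991 [313. 202.  22.] [242. 157.  18.] [377. 253.  25.]
lid 0.78 [393. 191.] 4188 [566. 216.  89.] [464. 177.  30.] [657. 255. 147.]
lid 0.66 [256. 257.] 1836 [ 379. -111.   22.] [ 308. -156.   16.] [444. -59.  25.]
bottle 0.69 [331. 371.] 871 [ 684. -299.   32.] [ 658. -315.    1.] [ 704. -267.   36.]
pot 0.56 [330. 370.] 852 [ 684. -299.   32.] [ 656. -314.    1.] [ 703. -268.   36.]
brush 0.52 [330. 371.] 881 [ 684. -299.   32.] [ 657. -315.   -0.] [ 704. -267.   36.]
brush 0.32 [242. 352.] 403 [ 495. -336.    6.] [ 455. -364.    2.] [ 520. -298.   11.]
```

View pics/top0.png

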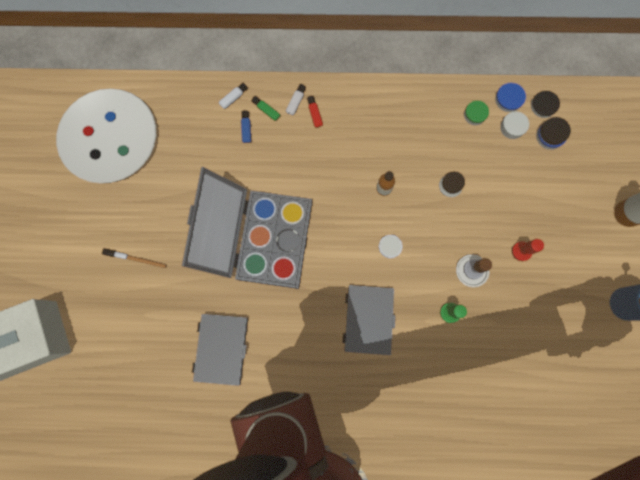

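View pics/scene0.png

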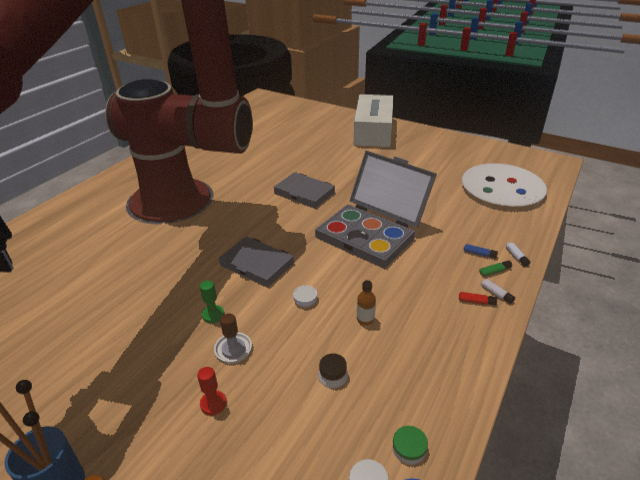

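Top view: the empty cup is at about (290,241), in the middle of the −y row of the largest case, and its lid lies to the left. The loose pan is at (391,246), and the wooden tamper stands in its dish at (473,268). The scene view agrees, with the green and red tampers at (210,303) and (210,398).

```bash
cat >> h.py <<'E'
def rel(x,y,z,R=None):
    """row numbers for TCP target in the tool frame now"""
    from scipy.spatial.transform import Rotation as S
    s=monitor.sense(); T=np.array(s["tool_rot"]).reshape(3,3)
    d=T.T@(np.array([x,y,z])-s["eef_pos"])/600
    t=S.from_matrix(T.T@R).as_rotvec()/np.pi if R is not None else np.zeros(3)
    return d.round(4),t.round(4)
def down(a):
    "tool down, tool y axis at world angle a"
    y=np.array([np.cos(a),np.sin(a),0]);z=np.array([0,0,-1.]);return np.stack([np.cross(y,z),y,z],1)
E
python3 - <<'E'
from h import *
s=monitor.sense(); print(np.round(s["tool_rot"],3).tolist(), s["finger_gap"])
p=shot("top"); w=world(p)
def fit(q): 
    c,sz,a=cv2.minAreaRect(q[:,:2].astype(np.float32)); return np.round(c,1),np.round(sz,1),round(a,1)
m=np.zeros((480,640),bool); m[180:300,225:325]=1
top=m&(w[...,2]>21)&(w[...,2]<29)
n,l,st,ce=cv2.connectedComponentsWithStats(top.astype(np.uint8))
k=1+np.argmax(st[1:,4]); print("case",fit(w[l==k]))
cup=np.zeros_like(m); cup[222:260,272:306]=1; cup&=(w[...,2]<18)
print("cup",cup.sum(),w[cup].mean(0).round(1),np.nanmin(w[cup],0).round(),np.nanmax(w[cup],0).round(),fit(w[cup]))
for nm,(u,v),lo,hi in [("pan",(391,246),15,26),("knobtop",(482,265),82,96),("dishrim",(473,270),7,13)]:
    a=np.zeros_like(m); a[v-25:v+25,u-25:u+25]=1; a&=(w[...,2]>lo)&(w[...,2]<hi)
    q=w[a]; c,rr=cv2.minEnclosingCircle(q[:,:2].astype(np.float32)); print(nm,a.sum(),q.mean(0).round(1),np.round(c,1),round(rr,1))
R=down(-np.pi/2)
for R in (down(-np.pi/2),down(np.pi/2)): print(rel(500,-150,200,R))
for sgn in (1,-1): print(sgn, down(sgn*np.pi/2).round(2).tolist())
E
```

```text
[[0.907, 0.42, -0.0], [0.42, -0.907, 0.0], [-0.0, -0.0, -1.0]] 85.40386879754575
case (array([544.7, 106.1]), array([147.2, 201.1]), 82.4)
cup 435 [541.2  70.9   6.2] [502.  34.  -3.] [573.  98.  18.] (array([535.3,  66.7]), array([71.7, 63.1]), 4.2)
pan 412 [ 532.4 -150.4   20.8] [ 533.2 -150.6] 25.4
knobtop 153 [ 486.  -330.5   89.8] [ 486.6 -331.2] 13.9
dishrim 224 [ 481.6 -326.2   10.2] [ 484.1 -329.7] 35.5
(array([ 0.6511, -0.4645,  0.0522]), array([-0.    ,  0.    ,  0.1381]))
(array([ 0.6511, -0.4645,  0.0522]), array([-0.    , -0.    , -0.8619]))
1 [[-1.0, 0.0, 0.0], [0.0, 1.0, 0.0], [0.0, 0.0, -1.0]]
-1 [[1.0, 0.0, 0.0], [0.0, -1.0, 0.0], [0.0, 0.0, -1.0]]
```

Call:
arm_command:
  series:
    - {"dx":0.7,"dy":-0.441,"dz":0.052,"rz":0.138}
    - {"dx":0.7,"dy":-0.441,"dz":0.052,"rz":0.138}
    - {"dx":0.7,"dy":-0.441,"dz":0.052,"rz":0.138}
    - {"dx":0.7,"dy":-0.441,"dz":0.052,"rz":0.138}
    - {"dx":0.7,"dy":-0.441,"dz":0.052,"rz":0.138}
    - {"dx":0.7,"dy":-0.441,"dz":0.052,"rz":0.138}
    - {"dx":0.7,"dy":-0.441,"dz":0.052,"rz":0.138}
    - {"dx":0.7,"dy":-0.441,"dz":0.052,"rz":0.138}
    - {"dx":0.7,"dy":-0.441,"dz":0.052,"rz":0.138}
    - {"dx":0.7,"dy":-0.441,"dz":0.052,"rz":0.138}
    - {"dx":0.7,"dy":-0.441,"dz":0.052,"rz":0.138}
    - {"dx":0.7,"dy":-0.441,"dz":0.052,"rz":0.138}
    - {"dx":0.7,"dy":-0.441,"dz":0.052,"rz":0.138}
    - {"dx":0.7,"dy":-0.441,"dz":0.052,"rz":0.138}
    - {"dx":0.7,"dy":-0.441,"dz":0.052,"rz":0.138}
    - {"dx":0.7,"dy":-0.441,"dz":0.052,"rz":0.138}
  grip: 0.3

```text
validation failed for argument at $.se...
```

Run:
```python
from h import *
p=shot("wrist","w1.png"); s=p["state"]; w=world(p); print(s["eef_pos"],np.round(s["tool_rot"],3).tolist(),s["finger_gap"],s["time"],s["wrist_force"])
print(np.round(p["hand_eye"],3).tolist())
for d in vision.masks_of(p,"pan")[:2]:
    q=w[d["mask"]]; print(d["confidence"],d["pixel"],np.nanmedian(q,0).round(1)); q=q[(q[:,2]>15)]; print(cv2.minEnclosingCircle(q[:,:2].astype(np.float32)),q.mean(0))
# fingers: near points in tool frame
z=p["range_z"]; f=(z>0)&(w[...,2]>120); T=np.array(s["tool_rot"]).reshape(3,3); q=(w[f]-s["eef_pos"])@T
print(f.sum(), np.percentile(q,[0,2,50,98,100],axis=0).round(1).tolist() if f.sum() else "")
```

```text
[ 262.69011478 -567.08504627  231.3127795 ] [[0.907, 0.42, -0.0], [0.42, -0.907, 0.0], [-0.0, -0.0, -1.0]] 85.47812373424235 0.95 [-0.2461388   0.10547589 -1.10802091]
[[-0.0, 0.947, 0.321, 81.968], [1.0, 0.0, -0.001, -0.849], [-0.001, 0.321, -0.947, -141.61], [0.0, 0.0, 0.0, 1.0]]
53883 [[-13.5, -75.6, -88.9], [-7.2, -69.3, -86.3], [11.3, 17.2, -66.8], [113.1, 150.5, 88.1], [134.3, 169.0, 111.3]]
```

View pics/w1.png

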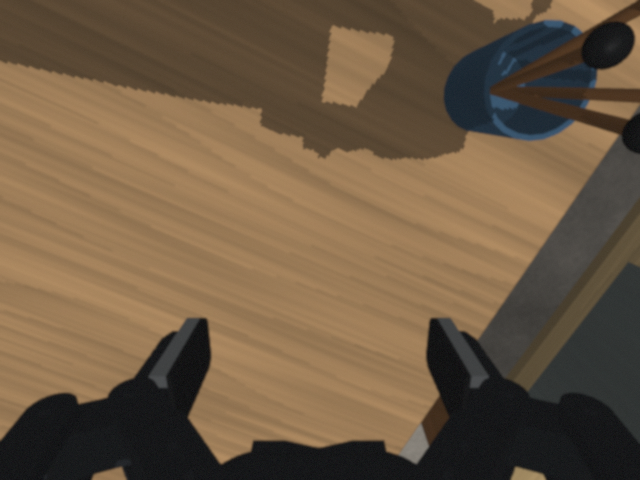

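The wrist view shows only the start area and the fingers at (190,360) and (450,360). The move was refused, probably because each row must have all six numbers, so I'll send it again with them.

Call:
arm_command:
  series:
    - {"dx":0.7,"dy":-0.441,"dz":0.052,"rx":0,"ry":0,"rz":0.138}
    - {"dx":0.7,"dy":-0.441,"dz":0.052,"rx":0,"ry":0,"rz":0.138}
    - {"dx":0.7,"dy":-0.441,"dz":0.052,"rx":0,"ry":0,"rz":0.138}
    - {"dx":0.7,"dy":-0.441,"dz":0.052,"rx":0,"ry":0,"rz":0.138}
    - {"dx":0.7,"dy":-0.441,"dz":0.052,"rx":0,"ry":0,"rz":0.138}
    - {"dx":0.7,"dy":-0.441,"dz":0.052,"rx":0,"ry":0,"rz":0.138}
    - {"dx":0.7,"dy":-0.441,"dz":0.052,"rx":0,"ry":0,"rz":0.138}
    - {"dx":0.7,"dy":-0.441,"dz":0.052,"rx":0,"ry":0,"rz":0.138}
    - {"dx":0.7,"dy":-0.441,"dz":0.052,"rx":0,"ry":0,"rz":0.138}
    - {"dx":0.7,"dy":-0.441,"dz":0.052,"rx":0,"ry":0,"rz":0.138}
    - {"dx":0.7,"dy":-0.441,"dz":0.052,"rx":0,"ry":0,"rz":0.138}
    - {"dx":0.7,"dy":-0.441,"dz":0.052,"rx":0,"ry":0,"rz":0.138}
    - {"dx":0.7,"dy":-0.441,"dz":0.052,"rx":0,"ry":0,"rz":0.138}
    - {"dx":0.7,"dy":-0.441,"dz":0.052,"rx":0,"ry":0,"rz":0.138}
    - {"dx":0.7,"dy":-0.441,"dz":0.052,"rx":0,"ry":0,"rz":0.138}
    - {"dx":0.7,"dy":-0.441,"dz":0.052,"rx":0,"ry":0,"rz":0.138}
  grip: 0.3
  force: 25

```text
time: 2.38
eef_pos: [532.2, -151.4, 200.2]
tool_rot: [[1.0, -0.001, -0.0], [-0.001, -1.0, -0.0], [-0.0, 0.0, -1.0]]
wrist_force: [0.1, -0.5, 0.6]
finger_gap: 59.7
grasp_force: 0.0
```

```bash
cat >> h.py <<'E'
def circ(q,rad):
    "fit centre of circle of known radius to boundary points via max coverage"
    from scipy.optimize import least_squares
    h=cv2.convexHull(q[:,:2].astype(np.float32))[:,0]
    f=least_squares(lambda c:np.hypot(*(h-c[:2]).T)-c[2],[*h.mean(0),rad],loss="soft_l1"); return f.x.round(1),len(h)
E
python3 - <<'E'
from h import *
p=shot("wrist"); s=p["state"]; w=world(p)
for d in vision.masks_of(p,"pan")[:2]:
    q=w[d["mask"]]; q=q[(q[:,2]>17)&(q[:,2]<24)]; print(d["confidence"],d["pixel"],q.mean(0).round(1),circ(q,25))
T=np.array(s["tool_rot"]).reshape(3,3); q=(w-s["eef_pos"])@T; f=(q[...,2]<30)&(np.abs(q[...,0])<16)
for sg in (1,-1):
    g=q[f&(q[...,1]*sg>5)&(q[...,1]*sg<60)]; print(sg,len(g),np.percentile(g,[0.5,5,50,95,99.5],axis=0).round(1).tolist())
E
```

```text
0.74 [317.4, 214.2] [ 533.1 -150.8   18.7] (array([ 532.6, -150.8,   24.7]), 44)
1 18272 [[-11.5, 5.5, -86.1], [-8.1, 10.1, -81.9], [10.1, 44.8, -60.4], [15.5, 58.2, -20.5], [16.0, 59.8, -7.8]]
-1 17976 [[-11.4, -59.8, -86.1], [-8.0, -58.3, -81.8], [10.1, -44.3, -60.2], [15.5, -10.1, -20.2], [16.0, -5.6, -7.6]]
```

Call:
arm_command:
  series:
    - {"dx":0.001,"dy":-0.001,"dz":0.27,"rx":0,"ry":0,"rz":0}
    - {"dx":0.001,"dy":-0.001,"dz":0.27,"rx":0,"ry":0,"rz":0}
    - {"dx":0.001,"dy":-0.001,"dz":0.27,"rx":0,"ry":0,"rz":0}
    - {"dx":0.001,"dy":-0.001,"dz":0.27,"rx":0,"ry":0,"rz":0}
    - {"dx":0.001,"dy":-0.001,"dz":0.3,"rx":0,"ry":0,"rz":0}
    - {"dx":0.001,"dy":-0.001,"dz":0.322,"rx":0,"ry":0,"rz":0}
    - {"dx":0.001,"dy":-0.001,"dz":0.323,"rx":0,"ry":0,"rz":0}
    - {"dx":0.001,"dy":-0.001,"dz":0.323,"rx":0,"ry":0,"rz":0}

```text
time: 3.15
eef_pos: [533.3, -150.6, 6.7]
tool_rot: [[1.0, -0.001, 0.0], [-0.001, -1.0, -0.0], [0.0, 0.0, -1.0]]
wrist_force: [0.7, -0.4, 0.3]
finger_gap: 59.9
grasp_force: 0.0
```

Call:
arm_command:
  series:
    - {"dx":0,"dy":0,"dz":0,"rx":0,"ry":0,"rz":0}
    - {"dx":0,"dy":0,"dz":0,"rx":0,"ry":0,"rz":0}
    - {"dx":0,"dy":0,"dz":0,"rx":0,"ry":0,"rz":0}
    - {"dx":0,"dy":0,"dz":0,"rx":0,"ry":0,"rz":0}
    - {"dx":0,"dy":0,"dz":0,"rx":0,"ry":0,"rz":0}
  grip: 0.6
  force: 30

```text
time: 3.57
eef_pos: [535.1, -150.9, 8.8]
tool_rot: [[1.0, 0.0, 0.004], [0.0, -1.0, -0.002], [0.004, 0.002, -1.0]]
wrist_force: [-0.5, -0.9, 6.7]
finger_gap: 47.8
grasp_force: 33.9
```

Call:
arm_command:
  series:
    - {"dx":0,"dy":0,"dz":-0.02,"rx":0,"ry":0,"rz":0}
    - {"dx":0,"dy":0,"dz":-0.06,"rx":0,"ry":0,"rz":0}
    - {"dx":0,"dy":0,"dz":-0.12,"rx":0,"ry":0,"rz":0}
    - {"dx":0,"dy":0,"dz":-0.18,"rx":0,"ry":0,"rz":0}
    - {"dx":0,"dy":0,"dz":-0.18,"rx":0,"ry":0,"rz":0}

```text
time: 3.98
eef_pos: [537.9, -151.6, 123.8]
tool_rot: [[1.0, 0.001, 0.014], [0.001, -1.0, -0.006], [0.014, 0.006, -1.0]]
wrist_force: [1.8, 0.1, -0.4]
finger_gap: 47.7
grasp_force: 32.7
```

```bash
cat > panchk.py <<'E'
from h import *
p=shot("wrist","w2.png"); s=p["state"]; w=world(p); print(s["eef_pos"],s["finger_gap"],s["grasp_force"],s["wrist_force"])
T=np.array(s["tool_rot"]).reshape(3,3); q=(w-s["eef_pos"])@T
for d in vision.masks_of(p,"pan")[:1]:
    m=cv2.erode(d["mask"].astype(np.uint8),np.ones((7,7)))>0
    g=q[m]; zt=np.percentile(g[:,2],30); top=g[abs(g[:,2]-np.median(g[g[:,2]<zt+1][:,2]))<3]
    A=np.c_[top[:,:2],np.ones(len(top))]; k=np.linalg.lstsq(A,top[:,2],rcond=None)[0]
    print(d["confidence"],m.sum(),len(top),"top plane tool z, slopes",k.round(3),"centre",circ(top,25),top.mean(0).round(1))
f=(q[...,2]<30)&(np.abs(q[...,0])<11)
for sg in (1,-1):
    g=q[f&(q[...,1]*sg>27)&(q[...,1]*sg<60)]; print(sg,np.percentile(g[:,2],[95,98,99.5,100]).round(1))
E
python3 panchk.py
```

```text
[ 537.93099236 -151.63591977  123.78287862] 47.66556501979916 32.69065743064857 [ 1.81372489  0.13241117 -0.39444155]
  return _methods._mean(a, axis=axis, dtype=dtype,
  ret = ret.dtype.type(ret / rcount)
Traceback (most recent call last):
  File "panchk.py", line 8, in <module>
    print(d["confidence"],m.sum(),len(top),"top plane tool z, slopes",k.round(3),"centre",circ(top,25),top.mean(0).round(1))
                                                                                          ~~~~^^^^^^^^
  File "h.py", line 28, in circ
    h=cv2.convexHull(q[:,:2].astype(np.float32))[:,0]
      ~~~~~~~~~~~~~~~~~~~~~~~~~~~~~~~~~~~~~~~~~~^^^^^
TypeError: 'NoneType' object is not subscriptable
```

View pics/w2.png

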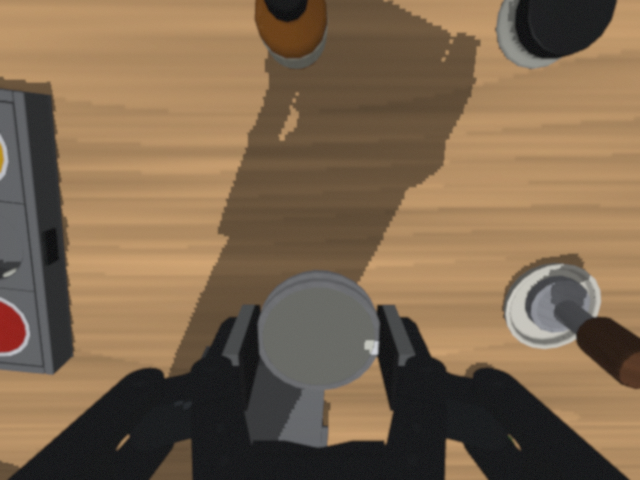

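The pan is held, with its top at (319,330) between the fingers. The dish and tamper are at (553,306) and the case edge is on the left. I'll check how level the pan is.

```bash
cat > panchk.py <<'E'
from h import *
p=shot("wrist"); s=p["state"]; w=world(p); print(s["time"],np.round(s["eef_pos"],1),s["finger_gap"],s["grasp_force"],np.round(s["wrist_force"],1)); print(np.round(s["tool_rot"],3).tolist())
T=np.array(s["tool_rot"]).reshape(3,3); q=(w-s["eef_pos"])@T
v,u=np.mgrid[0:480,0:640]
m=(np.hypot(u-319,(v-330)*1.05)<75)&(abs(q[...,1])<27)&(q[...,2]<25)&(q[...,2]>-22)
in_=(np.hypot(u-319,v-330)<48); g=q[in_]; A=np.c_[g[:,:2],np.ones(len(g))]; k=np.linalg.lstsq(A,g[:,2],rcond=None)[0]
top=m&(abs(q[...,2]-(q[...,:2]@k[:2]+k[2]))<2.5)
print("plane",k.round(3),top.sum(),"centre",circ(q[top],25),q[top].mean(0).round(1))
f=(np.abs(q[...,0])<11)&(q[...,2]<20)
for sg in (1,-1):
    g=q[f&(q[...,1]*sg>27)&(q[...,1]*sg<60)]; print(sg,np.percentile(g[:,2],[90,98,99.5,100]).round(1))
E
python3 panchk.py
```

```text
4.0833 [ 534.6 -150.3  117.4] 47.87572510953868 32.66954519902356 [-0.1 -0.2 -1.5]
[[1.0, 0.0, 0.005], [0.0, -1.0, -0.002], [0.005, 0.002, -1.0]]
 ** On entry to DLASCL parameter number  4 had an illegal value
 ** On entry to DLASCL parameter number  4 had an illegal valueTraceback (most recent call last):
  File "panchk.py", line 6, in <module>
    in_=(np.hypot(u-319,v-330)<48); g=q[in_]; A=np.c_[g[:,:2],np.ones(len(g))]; k=np.linalg.lstsq(A,g[:,2],rcond=None)[0]
                                                                                  ~~~~~~~~~~~~~~~^^^^^^^^^^^^^^^^^^^^^
    x, resids, rank, s = _umath_linalg.lstsq(a, b, rcond,
                         ~~~~~~~~~~~~~~~~~~~^^^^^^^^^^^^^
                                             signature=signature)
                                             ^^^^^^^^^^^^^^^^^^^^
    raise LinAlgError("SVD did not converge in Linear Least Squares")
numpy.linalg.LinAlgError: SVD did not converge in Linear Least Squares
```

```bash
sed -i 's/g=q\[in_\]; A=/g=q[in_\&np.isfinite(q[...,2])]; print(len(g),in_.sum()); A=/' panchk.py; python3 panchk.py
```

```text
4.1333 [ 533.2 -149.7  115.1] 47.97008074939074 32.66781878191978 [-1.  -0.2 -0.8]
[[1.0, 0.0, 0.001], [0.0, -1.0, -0.0], [0.001, 0.0, -1.0]]
7176 7209
plane [ 2.000e-03 -0.000e+00 -9.765e+00] 11049 centre (array([-2.1, -0. , 25.6]), 27) [-0.9 -0.3 -9.8]
1 [-33.1 -13.9  -8.7  -5.4]
-1 [-31.4 -12.9  -8.5  -5. ]
```

Call:
arm_command:
  series:
    - {"dx":0.012,"dy":-0.06,"dz":-0.06,"rx":0,"ry":0,"rz":0}
    - {"dx":0.012,"dy":-0.12,"dz":-0.108,"rx":0,"ry":0,"rz":0}
    - {"dx":0.012,"dy":-0.18,"dz":-0.108,"rx":0,"ry":0,"rz":0}
    - {"dx":0.012,"dy":-0.24,"dz":-0.108,"rx":0,"ry":0,"rz":0}
    - {"dx":0.012,"dy":-0.3,"dz":-0.108,"rx":0,"ry":0,"rz":0}
    - {"dx":0.012,"dy":-0.34,"dz":-0.108,"rx":0,"ry":0,"rz":0}
    - {"dx":0.012,"dy":-0.368,"dz":-0.108,"rx":0,"ry":0,"rz":0}
    - {"dx":0.012,"dy":-0.368,"dz":-0.108,"rx":0,"ry":0,"rz":0}
    - {"dx":0.012,"dy":-0.368,"dz":-0.108,"rx":0,"ry":0,"rz":0}
    - {"dx":0.012,"dy":-0.368,"dz":-0.108,"rx":0,"ry":0,"rz":0}
    - {"dx":0.012,"dy":-0.368,"dz":-0.108,"rx":0,"ry":0,"rz":0}

```text
time: 5.1
eef_pos: [540.0, 69.9, 178.2]
tool_rot: [[1.0, -0.001, -0.002], [-0.001, -1.0, -0.0], [-0.002, 0.0, -1.0]]
wrist_force: [0.4, -0.7, -0.7]
finger_gap: 47.9
grasp_force: 32.8
```

```bash
cat > cup.py <<'E'
from h import *
p=shot("wrist","w3.png"); s=p["state"]; w=world(p); print(s["time"],np.round(s["eef_pos"],1),np.round(s["wrist_force"],1)); print(np.round(s["tool_rot"],3).tolist())
z=w[...,2]; g=cv2.cvtColor(p["frame"],cv2.COLOR_RGB2HSV)
print("case top z",np.nanmedian(z[(z>18)&(z<32)]))
# reproject by ray onto z=25 -> orthophoto 1 px = 0.5 mm
c=s["eef_pos"]; xs=np.arange(430,660,.5); ys=np.arange(170,-10,-.5)
X,Y=np.meshgrid(xs,ys)
W=np.eye(4); W[:3,:3]=np.array(s["tool_rot"]).reshape(3,3); W[:3,3]=s["eef_pos"]; V=np.linalg.inv(W@np.array(p["hand_eye"]))
def px(P): 
    q=P@V[:3,:3].T+V[:3,3]; return p["cx"]+p["fx"]*q[...,0]/-q[...,2], p["cy"]+p["fy"]*-q[...,1]/-q[...,2]
u,v=px(np.stack([X,Y,np.full_like(X,25.)],-1))
o=cv2.remap(p["frame"],u.astype(np.float32),v.astype(np.float32),cv2.INTER_LINEAR)
cv2.imwrite("pics/ortho.png",o[...,::-1])
sat=cv2.cvtColor(o,cv2.COLOR_RGB2HSV)[...,1]; val=o.max(2)
n,l,st,ce=cv2.connectedComponentsWithStats(((sat>110)&(val>60)).astype(np.uint8))
for i in range(1,n):
    if 1500<st[i,4]<12000: print("pan colour blob",st[i,2:5]*.5,(xs[0]+ce[i,0]*.5).round(1),(ys[0]-ce[i,1]*.5).round(1))
E
python3 cup.py
```

```text
5.1 [540.   69.9 178.2] [ 0.4 -0.7 -0.7]
[[1.0, -0.001, -0.002], [-0.001, -1.0, -0.0], [-0.002, 0.0, -1.0]]
case top z 23.801779778310333
pan colour blob [ 12.5  67.  991. ] 655.4 121.3
pan colour blob [  42.5   42.5 2800. ] 547.5 134.4
pan colour blob [  42.5   43.  2843. ] 609.0 126.8
pan colour blob [  43.5   43.5 2952.5] 601.4 65.4
```

View pics/ortho.png

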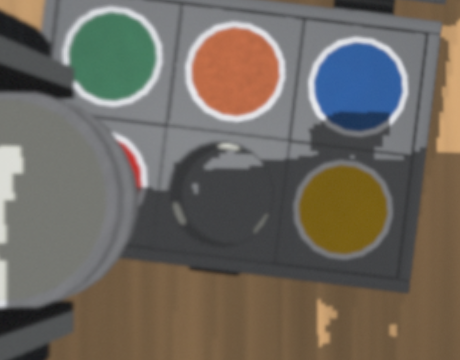

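The ortho view shows the empty cup at about (222,193) px, with the blue, orange and yellow pans around it. From the three colour blobs the mouth is at (539.9, 73.0). Next I'll refine where the pan sits in the hand.

Run:
```python
from h import *
p=shot("wrist"); s=p["state"]; V=np.linalg.inv(np.array(p["hand_eye"]))
xs=np.arange(-35,35,.2); ys=np.arange(-35,35,.2); X,Y=np.meshgrid(xs,ys)
q=np.stack([X,Y,np.full_like(X,-10.3)],-1)@V[:3,:3].T+V[:3,3]
u=p["cx"]+p["fx"]*q[...,0]/-q[...,2]; v=p["cy"]-p["fy"]*q[...,1]/-q[...,2]
o=cv2.remap(p["frame"],u.astype(np.float32),v.astype(np.float32),cv2.INTER_LINEAR)
cv2.imwrite("pics/pan.png",cv2.resize(o,(525,525))[...,::-1])
g=o.max(2).astype(int)
for y in (-15,0,15):
    i=int((y+35)/.2); print(y,[(round(float(xs[j])),int(g[i,j])) for j in range(0,350,5)])
```

```text
-15 [(-35, 194), (-34, 198), (-33, 200), (-32, 203), (-31, 207), (-30, 209), (-29, 206), (-28, 203), (-27, 206), (-26, 208), (-25, 202), (-24, 199), (-23, 176), (-22, 133), (-21, 121), (-20, 119), (-19, 115), (-18, 119), (-17, 119), (-16, 118), (-15, 118), (-14, 119), (-13, 118), (-12, 119), (-11, 118), (-10, 118), (-9, 119), (-8, 118), (-7, 119), (-6, 119), (-5, 118), (-4, 119), (-3, 119), (-2, 118), (-1, 118), (0, 117), (1, 119), (2, 118), (3, 118), (4, 119), (5, 119), (6, 119), (7, 119), (8, 118), (9, 118), (10, 119), (11, 118), (12, 118), (13, 119), (14, 119), (15, 123), (16, 124), (17, 124), (18, 110), (19, 112), (20, 121), (21, 132), (22, 192), (23, 182), (24, 149), (25, 137), (26, 136), (27, 137), (28, 137), (29, 137), (30, 137), (31, 139), (32, 137), (33, 116), (34, 135)]
0 [(-35, 117), (-34, 110), (-33, 112), (-32, 115), (-31, 118), (-30, 119), (-29, 118), (-28, 117), (-27, 120), (-26, 126), (-25, 119), (-24, 118), (-23, 119), (-22, 118), (-21, 119), (-20, 118), (-19, 119), (-18, 118), (-17, 119), (-16, 118), (-15, 118), (-14, 119), (-13, 119), (-12, 118), (-11, 118), (-10, 
[... 562 characters left out ...]
-28, 116), (-27, 117), (-26, 119), (-25, 117), (-24, 115), (-23, 117), (-22, 118), (-21, 122), (-20, 126), (-19, 121), (-18, 118), (-17, 119), (-16, 118), (-15, 119), (-14, 119), (-13, 119), (-12, 119), (-11, 118), (-10, 118), (-9, 119), (-8, 119), (-7, 138), (-6, 207), (-5, 217), (-4, 217), (-3, 213), (-2, 155), (-1, 118), (0, 119), (1, 118), (2, 118), (3, 118), (4, 119), (5, 118), (6, 119), (7, 119), (8, 119), (9, 118), (10, 119), (11, 118), (12, 118), (13, 120), (14, 122), (15, 124), (16, 123), (17, 114), (18, 111), (19, 121), (20, 112), (21, 108), (22, 112), (23, 110), (24, 111), (25, 115), (26, 120), (27, 120), (28, 114), (29, 112), (30, 115), (31, 119), (32, 122), (33, 121), (34, 117)]
```

View pics/pan.png

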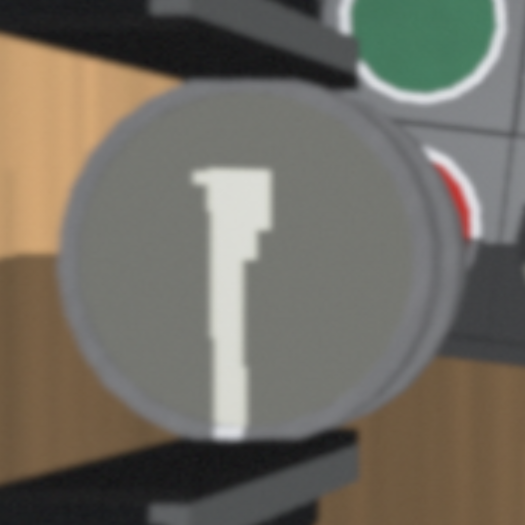

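The held pan's top rim runs from 60 to 432 px in x and 78 to 440 px in y. That puts its centre at tool (−2.2, −0.4) mm. Lowering it into the mouth now.

Call:
arm_command:
  series:
    - {"dx":0.0035,"dy":-0.0045,"dz":0.06,"rx":0,"ry":0,"rz":0}
    - {"dx":0.0035,"dy":-0.0045,"dz":0.12,"rx":0,"ry":0,"rz":0}
    - {"dx":0.0035,"dy":-0.0045,"dz":0.17,"rx":0,"ry":0,"rz":0}
    - {"dx":0.0035,"dy":-0.0045,"dz":0.2,"rx":0,"ry":0,"rz":0}
    - {"dx":0.0035,"dy":-0.0045,"dz":0.215,"rx":0,"ry":0,"rz":0}
    - {"dx":0.0035,"dy":-0.0045,"dz":0.225,"rx":0,"ry":0,"rz":0}
    - {"dx":0.0035,"dy":-0.0045,"dz":0.232,"rx":0,"ry":0,"rz":0}
    - {"dx":0.0035,"dy":-0.0045,"dz":0.239,"rx":0,"ry":0,"rz":0}
    - {"dx":0.0035,"dy":-0.0045,"dz":0.246,"rx":0,"ry":0,"rz":0}
    - {"dx":0.0035,"dy":-0.0045,"dz":0.253,"rx":0,"ry":0,"rz":0}
    - {"dx":0.0035,"dy":-0.0045,"dz":0.253,"rx":0,"ry":0,"rz":0}
    - {"dx":0.0035,"dy":-0.0045,"dz":0.253,"rx":0,"ry":0,"rz":0}

```text
time: 6.2
eef_pos: [542.6, 73.7, 27.5]
tool_rot: [[1.0, 0.0, 0.0], [0.0, -1.0, 0.0], [0.0, -0.0, -1.0]]
wrist_force: [0.5, 0.8, -1.3]
finger_gap: 47.7
grasp_force: 32.8
```

Call:
arm_command:
  series:
    - {"dx":0,"dy":0,"dz":0.002,"rx":0,"ry":0,"rz":0}
    - {"dx":0,"dy":0,"dz":0.004,"rx":0,"ry":0,"rz":0}
    - {"dx":0,"dy":0,"dz":0.004,"rx":0,"ry":0,"rz":0}
    - {"dx":0,"dy":0,"dz":0.004,"rx":0,"ry":0,"rz":0}

```text
time: 6.53
eef_pos: [542.8, 73.3, 25.1]
tool_rot: [[1.0, 0.0, 0.001], [0.0, -1.0, -0.001], [0.001, 0.001, -1.0]]
wrist_force: [0.8, -2.5, -0.9]
finger_gap: 47.6
grasp_force: 32.8
```

Call:
arm_command:
  series:
    - {"dx":0,"dy":0,"dz":0,"rx":0,"ry":0,"rz":0}
    - {"dx":0,"dy":0,"dz":0,"rx":0,"ry":0,"rz":0}
    - {"dx":0,"dy":0,"dz":0,"rx":0,"ry":0,"rz":0}
    - {"dx":0,"dy":0,"dz":0,"rx":0,"ry":0,"rz":0}
  grip: 0.2

```text
time: 6.87
eef_pos: [542.4, 73.8, 24.9]
tool_rot: [[1.0, 0.0, -0.0], [0.0, -1.0, 0.0], [-0.0, -0.0, -1.0]]
wrist_force: [0.5, -0.1, 0.4]
finger_gap: 68.2
grasp_force: 0.0
```

Call:
arm_command:
  series:
    - {"dx":0,"dy":0,"dz":-0.04,"rx":0,"ry":0,"rz":0}
    - {"dx":0,"dy":0,"dz":-0.09,"rx":0,"ry":0,"rz":0}
    - {"dx":0,"dy":0,"dz":-0.15,"rx":0,"ry":0,"rz":0}
    - {"dx":0,"dy":0,"dz":-0.2,"rx":0,"ry":0,"rz":0}
    - {"dx":0,"dy":0,"dz":-0.25,"rx":0,"ry":0,"rz":0}
    - {"dx":0,"dy":0,"dz":-0.25,"rx":0,"ry":0,"rz":0}
    - {"dx":0,"dy":0,"dz":-0.25,"rx":0,"ry":0,"rz":0}
    - {"dx":0,"dy":0,"dz":-0.25,"rx":0,"ry":0,"rz":0}

```text
time: 7.53
eef_pos: [542.0, 73.7, 174.3]
tool_rot: [[1.0, 0.0, -0.001], [0.0, -1.0, 0.0], [-0.001, -0.0, -1.0]]
wrist_force: [0.7, 0.7, -0.6]
finger_gap: 68.4
grasp_force: 0.0
```

```bash
cat > seat.py <<'E'
from h import *
from scipy.optimize import least_squares
p=shot("wrist","w4.png"); s=p["state"]; w=world(p); print(s["time"],np.round(s["eef_pos"],1),np.round(s["wrist_force"],1))
cx,cy=540,73
z=w[...,2]; d=np.hypot(w[...,0]-cx,w[...,1]-cy)
print("case top",np.nanmedian(z[(d>30)&(d<45)&(z>15)&(z<30)]).round(2))
q=w[(d<21)&np.isfinite(z)&(z>5)]; f=least_squares(lambda k:q[:,0:2]@k[:2]+k[2]-q[:,2],[0,0,30],loss="soft_l1",f_scale=.5).x
print("pan top h at centre",(np.array([cx,cy])@f[:2]+f[2]).round(2),"slopes",f[:2].round(4),len(q))
t=(d<32)&(abs(z-(w[...,:2]@f[:2]+f[2]))<2.5); print("circle",circ(w[t],25))
E
python3 seat.py
```

```text
7.5333 [542.   73.7 174.3] [ 0.7  0.7 -0.6]
case top 23.91
pan top h at centre 130.54 slopes [9.8927 0.0184] 7738
circle (array([528.3,  73.3,  28.9]), 12)
```

View pics/w4.png

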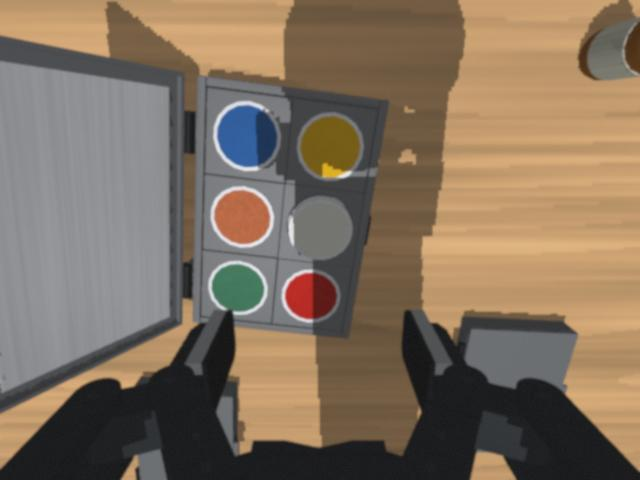

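The pan sits in the mouth at (321,228) and looks level. I'll check its height and tilt numerically, filtering out the finger pixels.

```bash
sed -i 's/(z>5)\]/(z>5)\&(z<60)]/' seat.py; python3 seat.py
python3 - <<'E'
from h import *
print(rel(486,-331,200))
E
```

```text
7.5833 [541.4  73.7 173.2] [ 0.3 -0.3 -0.7]
case top 23.88
pan top h at centre 32.4 slopes [0.048  0.0562] 2168
circle (array([539.6,  72.3,  24.9]), 49)
(array([-0.0923,  0.6744, -0.0451]), array([0., 0., 0.]))
```

Call:
arm_command:
  series:
    - {"dx":-0.09,"dy":0.675,"dz":-0.045,"rx":0,"ry":0,"rz":0}
    - {"dx":-0.09,"dy":0.675,"dz":-0.045,"rx":0,"ry":0,"rz":0}
    - {"dx":-0.09,"dy":0.675,"dz":-0.045,"rx":0,"ry":0,"rz":0}
    - {"dx":-0.09,"dy":0.675,"dz":-0.045,"rx":0,"ry":0,"rz":0}
    - {"dx":-0.09,"dy":0.675,"dz":-0.045,"rx":0,"ry":0,"rz":0}
    - {"dx":-0.09,"dy":0.675,"dz":-0.045,"rx":0,"ry":0,"rz":0}
    - {"dx":-0.09,"dy":0.675,"dz":-0.045,"rx":0,"ry":0,"rz":0}
    - {"dx":-0.09,"dy":0.675,"dz":-0.045,"rx":0,"ry":0,"rz":0}
    - {"dx":-0.09,"dy":0.675,"dz":-0.045,"rx":0,"ry":0,"rz":0}
    - {"dx":-0.09,"dy":0.675,"dz":-0.045,"rx":0,"ry":0,"rz":0}
    - {"dx":-0.09,"dy":0.675,"dz":-0.045,"rx":0,"ry":0,"rz":0}
    - {"dx":-0.09,"dy":0.675,"dz":-0.045,"rx":0,"ry":0,"rz":0}
    - {"dx":-0.09,"dy":0.675,"dz":-0.045,"rx":0,"ry":0,"rz":0}
    - {"dx":-0.09,"dy":0.675,"dz":-0.045,"rx":0,"ry":0,"rz":0}

```text
time: 8.8
eef_pos: [488.4, -329.8, 200.6]
tool_rot: [[1.0, 0.002, -0.002], [0.002, -1.0, 0.002], [-0.002, -0.002, -1.0]]
wrist_force: [-0.8, 0.2, 0.0]
finger_gap: 68.3
grasp_force: 0.0
```

Run:
```python
from h import *
p=shot("wrist","w5.png"); s=p["state"]; w=world(p); print(s["time"],np.round(s["eef_pos"],1),s["finger_gap"])
z=w[...,2]; d=np.hypot(w[...,0]-486,w[...,1]+331)
for nm,lo,hi,r_,rm in (("knob top",84,94,14,30),("dish rim",7,13,36,50),("face",11,19,22,30)):
    q=w[(z>lo)&(z<hi)&(d<rm)]; print(nm,len(q),q.mean(0).round(1) if len(q) else "", circ(q,r_) if len(q)>5 else "")
print(rel(486,-331,200))
```

```text
8.8 [ 488.4 -329.8  200.6] 68.3091566499392
knob top 1116 [ 488.  -332.3   88.4] (array([ 487.2, -332.3,   13.5]), 25)
dish rim 1211 [ 492.2 -329.9    9.6] (array([ 483.9, -330. ,   35.3]), 42)
face 993 [ 494.6 -332.2   14.2] (array([ 486.9, -332.5,   21.6]), 33)
(array([-0.0043,  0.0021,  0.0016]), array([0., 0., 0.]))
```

Call:
arm_command:
  series:
    - {"dx":-0.002,"dy":0.0043,"dz":0.06,"rx":0,"ry":0,"rz":0}
    - {"dx":-0.002,"dy":0.0043,"dz":0.12,"rx":0,"ry":0,"rz":0}
    - {"dx":-0.002,"dy":0.0043,"dz":0.18,"rx":0,"ry":0,"rz":0}
    - {"dx":-0.002,"dy":0.0043,"dz":0.22,"rx":0,"ry":0,"rz":0}
    - {"dx":-0.002,"dy":0.0043,"dz":0.24,"rx":0,"ry":0,"rz":0}
    - {"dx":-0.002,"dy":0.0043,"dz":0.25,"rx":0,"ry":0,"rz":0}
    - {"dx":-0.002,"dy":0.0043,"dz":0.25,"rx":0,"ry":0,"rz":0}
    - {"dx":-0.002,"dy":0.0043,"dz":0.25,"rx":0,"ry":0,"rz":0}
    - {"dx":-0.002,"dy":0.0043,"dz":0.25,"rx":0,"ry":0,"rz":0}

```text
time: 9.6
eef_pos: [488.8, -335.0, 54.4]
tool_rot: [[1.0, 0.001, 0.003], [0.001, -1.0, -0.003], [0.003, 0.003, -1.0]]
wrist_force: [-0.3, -1.0, 0.6]
finger_gap: 68.4
grasp_force: 0.0
```

Call:
arm_command:
  series:
    - {"dx":0,"dy":0,"dz":0,"rx":0,"ry":0,"rz":0}
    - {"dx":0,"dy":0,"dz":0,"rx":0,"ry":0,"rz":0}
    - {"dx":0,"dy":0,"dz":0,"rx":0,"ry":0,"rz":0}
    - {"dx":0,"dy":0,"dz":0,"rx":0,"ry":0,"rz":0}
    - {"dx":0,"dy":0,"dz":0,"rx":0,"ry":0,"rz":0}
    - {"dx":0,"dy":0,"dz":0,"rx":0,"ry":0,"rz":0}
    - {"dx":0,"dy":0,"dz":0,"rx":0,"ry":0,"rz":0}
    - {"dx":0,"dy":0,"dz":0,"rx":0,"ry":0,"rz":0}
    - {"dx":0,"dy":0,"dz":0,"rx":0,"ry":0,"rz":0}
    - {"dx":0,"dy":0,"dz":0,"rx":0,"ry":0,"rz":0}
  grip: 0.85
  force: 80

```text
time: 10.43
eef_pos: [487.8, -334.2, 52.9]
tool_rot: [[1.0, 0.0, 0.001], [0.0, -1.0, -0.001], [0.001, 0.001, -1.0]]
wrist_force: [0.2, 1.9, 5.9]
finger_gap: 26.4
grasp_force: 78.5
```

Call:
arm_command:
  series:
    - {"dx":0,"dy":0,"dz":-0.03,"rx":0,"ry":0,"rz":0}
    - {"dx":0,"dy":0,"dz":-0.09,"rx":0,"ry":0,"rz":0}
    - {"dx":0,"dy":0,"dz":-0.15,"rx":0,"ry":0,"rz":0}
    - {"dx":0.01,"dy":-0.03,"dz":-0.2,"rx":0,"ry":0,"rz":0}
    - {"dx":0.02,"dy":-0.09,"dz":-0.2,"rx":0,"ry":0,"rz":0}
    - {"dx":0.03,"dy":-0.15,"dz":-0.2,"rx":0,"ry":0,"rz":0}
    - {"dx":0.04,"dy":-0.21,"dz":-0.2,"rx":0,"ry":0,"rz":0}
    - {"dx":0.05,"dy":-0.27,"dz":-0.2,"rx":0,"ry":0,"rz":0}
    - {"dx":0.06,"dy":-0.33,"dz":-0.2,"rx":0,"ry":0,"rz":0}
    - {"dx":0.07,"dy":-0.39,"dz":-0.2,"rx":0,"ry":0,"rz":0}
    - {"dx":0.08,"dy":-0.45,"dz":-0.2,"rx":0,"ry":0,"rz":0}
    - {"dx":0.088,"dy":-0.51,"dz":-0.2,"rx":0,"ry":0,"rz":0}
    - {"dx":0.088,"dy":-0.57,"dz":-0.2,"rx":0,"ry":0,"rz":0}
    - {"dx":0.088,"dy":-0.62,"dz":-0.2,"rx":0,"ry":0,"rz":0}
    - {"dx":0.088,"dy":-0.66,"dz":-0.18,"rx":0,"ry":0,"rz":0}
    - {"dx":0.088,"dy":-0.677,"dz":-0.15,"rx":0,"ry":0,"rz":0}
    - {"dx":0.088,"dy":-0.677,"dz":-0.128,"rx":0,"ry":0,"rz":0}
    - {"dx":0.088,"dy":-0.677,"dz":-0.128,"rx":0,"ry":0,"rz":0}
    - {"dx":0.088,"dy":-0.677,"dz":-0.128,"rx":0,"ry":0,"rz":0}
    - {"dx":0.088,"dy":-0.677,"dz":-0.128,"rx":0,"ry":0,"rz":0}

```text
time: 12.1
eef_pos: [540.3, 71.2, 128.9]
tool_rot: [[1.0, -0.001, 0.0], [-0.001, -1.0, -0.0], [0.0, 0.0, -1.0]]
wrist_force: [0.1, 0.2, -1.3]
finger_gap: 26.6
grasp_force: 79.1
```

Run:
```python
from h import *
p=shot("wrist","w6.png"); s=p["state"]; print(s["time"],np.round(s["eef_pos"],1),s["finger_gap"],s["grasp_force"],np.round(s["wrist_force"],1))
w=world(p); T=np.array(s["tool_rot"]).reshape(3,3); q=(w-s["eef_pos"])@T
m=(q[...,2]>25)&(q[...,2]<60)&(np.hypot(q[...,0],q[...,1])<35); g=q[m]; print("tool-frame face",len(g), circ(g[(g[:,2]>32)],22), np.percentile(g[:,2],[5,50,95]))
```

```text
12.1 [540.3  71.2 128.9] 26.564383100995286 79.09548997879028 [ 0.1  0.2 -1.3]
tool-frame face 3784 (array([-0.8, -1. , 21.7]), 38) [31.27905639 38.91315988 44.19289451]
```

View pics/w6.png

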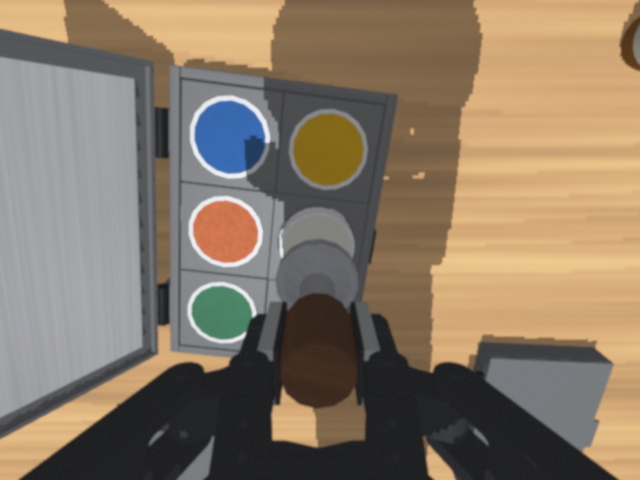

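The tamper is held upright, with its face at (317,275) directly over the pan. The face centre is within about 0.5 mm of the cup axis, so I'll press slowly.

Call:
arm_command:
  series:
    - {"dx":0,"dy":0,"dz":0.03,"rx":0,"ry":0,"rz":0}
    - {"dx":0,"dy":0,"dz":0.06,"rx":0,"ry":0,"rz":0}
    - {"dx":0,"dy":0,"dz":0.07,"rx":0,"ry":0,"rz":0}
    - {"dx":0,"dy":0,"dz":0.073,"rx":0,"ry":0,"rz":0}
    - {"dx":0,"dy":0,"dz":0.076,"rx":0,"ry":0,"rz":0}
    - {"dx":0,"dy":0,"dz":0.079,"rx":0,"ry":0,"rz":0}
    - {"dx":0,"dy":0,"dz":0.082,"rx":0,"ry":0,"rz":0}
    - {"dx":0,"dy":0,"dz":0.082,"rx":0,"ry":0,"rz":0}

```text
time: 12.82
eef_pos: [541.1, 72.2, 80.7]
tool_rot: [[1.0, 0.0, 0.003], [0.0, -1.0, -0.0], [0.003, 0.0, -1.0]]
wrist_force: [1.3, -0.5, -0.5]
finger_gap: 26.4
grasp_force: 79.3
```

Call:
arm_command:
  series:
    - {"dx":0,"dy":0,"dz":0.003,"rx":0,"ry":0,"rz":0}
    - {"dx":0,"dy":0,"dz":0.005,"rx":0,"ry":0,"rz":0}
    - {"dx":0,"dy":0,"dz":0.007,"rx":0,"ry":0,"rz":0}
    - {"dx":0,"dy":0,"dz":0.009,"rx":0,"ry":0,"rz":0}
    - {"dx":0,"dy":0,"dz":0.009,"rx":0,"ry":0,"rz":0}

```text
time: 13.23
eef_pos: [540.0, 72.3, 73.9]
tool_rot: [[1.0, 0.0, 0.0], [0.0, -1.0, -0.0], [0.0, 0.0, -1.0]]
wrist_force: [0.7, 0.1, 1.4]
finger_gap: 26.5
grasp_force: 80.1
```

Call:
arm_command:
  series:
    - {"dx":0,"dy":0,"dz":0.002,"rx":0,"ry":0,"rz":0}
    - {"dx":0,"dy":0,"dz":0.004,"rx":0,"ry":0,"rz":0}
    - {"dx":0,"dy":0,"dz":0.004,"rx":0,"ry":0,"rz":0}
    - {"dx":0,"dy":0,"dz":0.004,"rx":0,"ry":0,"rz":0}

```text
time: 13.57
eef_pos: [540.6, 72.3, 73.9]
tool_rot: [[1.0, 0.001, 0.0], [0.001, -1.0, -0.0], [0.0, 0.0, -1.0]]
wrist_force: [-4.9, 0.7, 11.5]
finger_gap: 26.3
grasp_force: 81.0
```

Call:
arm_command:
  series:
    - {"dx":0,"dy":0,"dz":0.002,"rx":0,"ry":0,"rz":0}
    - {"dx":0,"dy":0,"dz":0.005,"rx":0,"ry":0,"rz":0}
    - {"dx":0,"dy":0,"dz":0.005,"rx":0,"ry":0,"rz":0}
    - {"dx":0,"dy":0,"dz":0.005,"rx":0,"ry":0,"rz":0}

```text
time: 13.9
eef_pos: [541.2, 72.3, 73.8]
tool_rot: [[1.0, 0.001, 0.0], [0.001, -1.0, -0.0], [0.0, 0.0, -1.0]]
wrist_force: [-10.8, -0.2, 24.8]
finger_gap: 26.3
grasp_force: 82.6
```

Call:
arm_command:
  series:
    - {"dx":0,"dy":0,"dz":-0.01,"rx":0,"ry":0,"rz":0}
    - {"dx":0,"dy":0,"dz":-0.03,"rx":0,"ry":0,"rz":0}
    - {"dx":0,"dy":0,"dz":-0.08,"rx":0,"ry":0,"rz":0}
    - {"dx":0,"dy":0,"dz":-0.14,"rx":0,"ry":0,"rz":0}
    - {"dx":0,"dy":0,"dz":-0.19,"rx":0,"ry":0,"rz":0}
    - {"dx":0,"dy":0,"dz":-0.22,"rx":0,"ry":0,"rz":0}
    - {"dx":0,"dy":0,"dz":-0.22,"rx":0,"ry":0,"rz":0}
    - {"dx":0,"dy":0,"dz":-0.22,"rx":0,"ry":0,"rz":0}

```text
time: 14.57
eef_pos: [540.2, 72.3, 201.0]
tool_rot: [[1.0, 0.0, 0.001], [0.0, -1.0, 0.0], [0.001, -0.0, -1.0]]
wrist_force: [-0.4, -0.7, -2.4]
finger_gap: 26.6
grasp_force: 79.1
```

```bash
python3 seat.py
python3 - <<'E'
from h import *
p=shot("wrist"); s=p["state"]; w=world(p)
T=np.array(s["tool_rot"]).reshape(3,3); q=(w-s["eef_pos"])@T
m=(q[...,2]>25)&(q[...,2]<60)&(np.hypot(q[...,0],q[...,1])<35); g=q[m]; print("face in tool", circ(g[(g[:,2]>32)],22),np.percentile(g[:,2],95))
z=w[...,2]
for nm,(cx,cy) in dict(pan=(540,73),orange=(547.5,134.4),yellow=(601.4,65.4)).items():
    d=np.hypot(w[...,0]-cx,w[...,1]-cy); k=(d<20)&(z>10)&(z<60); k2=(d>27)&(d<31)&(z>10)&(z<60); print(nm,k.sum(),np.nanmedian(z[k]),np.nanmedian(z[k2]))
print(np.round(s["eef_pos"],1),s["wrist_force"])
E
```

```text
14.5667 [540.2  72.3 201. ] [-0.4 -0.7 -2.4]
case top 23.9
pan top h at centre 23.62 slopes [-0.0021  0.0006] 1787
circle (array([540. ,  73. ,  31.9]), 51)
face in tool (array([-0.7, -1. , 21.6]), 41) 44.27669868622545
pan 1647 23.638587415087954 23.918359211540235
orange 1687 24.02828221504052 23.815715058624733
yellow 1995 24.12014454898093 23.892913356986043
[539.1  72.3 199. ] [ 0.29341739  0.73577763 -2.71816996]
```

The refill pan is flush and level, at 23.6 against 23.9 for the case top in the same depth image. Now I'll return the tamper to its dish.

Call:
arm_command:
  series:
    - {"dx":-0.01,"dy":0.06,"dz":0,"rx":0,"ry":0,"rz":0}
    - {"dx":-0.02,"dy":0.12,"dz":0,"rx":0,"ry":0,"rz":0}
    - {"dx":-0.03,"dy":0.18,"dz":0,"rx":0,"ry":0,"rz":0}
    - {"dx":-0.04,"dy":0.24,"dz":0,"rx":0,"ry":0,"rz":0}
    - {"dx":-0.05,"dy":0.3,"dz":0,"rx":0,"ry":0,"rz":0}
    - {"dx":-0.06,"dy":0.36,"dz":0,"rx":0,"ry":0,"rz":0}
    - {"dx":-0.07,"dy":0.42,"dz":0,"rx":0,"ry":0,"rz":0}
    - {"dx":-0.08,"dy":0.48,"dz":0,"rx":0,"ry":0,"rz":0}
    - {"dx":-0.09,"dy":0.54,"dz":0,"rx":0,"ry":0,"rz":0}
    - {"dx":-0.09,"dy":0.6,"dz":0,"rx":0,"ry":0,"rz":0}
    - {"dx":-0.09,"dy":0.65,"dz":0,"rx":0,"ry":0,"rz":0}
    - {"dx":-0.09,"dy":0.673,"dz":0,"rx":0,"ry":0,"rz":0}
    - {"dx":-0.09,"dy":0.673,"dz":0.05,"rx":0,"ry":0,"rz":0}
    - {"dx":-0.09,"dy":0.673,"dz":0.1,"rx":0,"ry":0,"rz":0}
    - {"dx":-0.09,"dy":0.673,"dz":0.15,"rx":0,"ry":0,"rz":0}
    - {"dx":-0.09,"dy":0.673,"dz":0.19,"rx":0,"ry":0,"rz":0}
    - {"dx":-0.09,"dy":0.673,"dz":0.2,"rx":0,"ry":0,"rz":0}
    - {"dx":-0.09,"dy":0.673,"dz":0.2,"rx":0,"ry":0,"rz":0}
    - {"dx":-0.09,"dy":0.673,"dz":0.2,"rx":0,"ry":0,"rz":0}

```text
time: 16.25
eef_pos: [486.1, -331.1, 80.4]
tool_rot: [[1.0, 0.001, -0.001], [0.001, -1.0, 0.001], [-0.001, -0.001, -1.0]]
wrist_force: [0.1, -0.1, -1.7]
finger_gap: 26.6
grasp_force: 80.0
```

Call:
arm_command:
  series:
    - {"dx":0,"dy":0,"dz":0.02,"rx":0,"ry":0,"rz":0}
    - {"dx":0,"dy":0,"dz":0.032,"rx":0,"ry":0,"rz":0}
    - {"dx":0,"dy":0,"dz":0.039,"rx":0,"ry":0,"rz":0}
    - {"dx":0,"dy":0,"dz":0.043,"rx":0,"ry":0,"rz":0}
    - {"dx":0,"dy":0,"dz":0.045,"rx":0,"ry":0,"rz":0}
    - {"dx":0,"dy":0,"dz":0.045,"rx":0,"ry":0,"rz":0}
    - {"dx":0,"dy":0,"dz":0.045,"rx":0,"ry":0,"rz":0}
    - {"dx":0,"dy":0,"dz":0.045,"rx":0,"ry":0,"rz":0}

```text
time: 16.92
eef_pos: [486.4, -331.8, 54.2]
tool_rot: [[1.0, 0.0, 0.001], [0.0, -1.0, -0.001], [0.001, 0.001, -1.0]]
wrist_force: [0.4, 0.0, -2.2]
finger_gap: 26.1
grasp_force: 80.0
```

Call:
arm_command:
  series:
    - {"dx":0,"dy":0,"dz":0.002,"rx":0,"ry":0,"rz":0}
    - {"dx":0,"dy":0,"dz":0.002,"rx":0,"ry":0,"rz":0}
    - {"dx":0,"dy":0,"dz":0.002,"rx":0,"ry":0,"rz":0}
    - {"dx":0,"dy":0,"dz":0.002,"rx":0,"ry":0,"rz":0}

```text
time: 17.25
eef_pos: [486.4, -331.9, 53.0]
tool_rot: [[1.0, 0.0, 0.001], [0.0, -1.0, -0.001], [0.001, 0.001, -1.0]]
wrist_force: [-0.4, -0.6, -0.6]
finger_gap: 26.3
grasp_force: 80.5
```

Call:
arm_command:
  series:
    - {"dx":0,"dy":0,"dz":0,"rx":0,"ry":0,"rz":0}
    - {"dx":0,"dy":0,"dz":0,"rx":0,"ry":0,"rz":0}
    - {"dx":0,"dy":0,"dz":0,"rx":0,"ry":0,"rz":0}
    - {"dx":0,"dy":0,"dz":0,"rx":0,"ry":0,"rz":0}
    - {"dx":0,"dy":0,"dz":0,"rx":0,"ry":0,"rz":0}
    - {"dx":0,"dy":0,"dz":0,"rx":0,"ry":0,"rz":0}
  grip: 0.2
  force: 30

```text
time: 17.75
eef_pos: [486.1, -331.6, 52.5]
tool_rot: [[1.0, 0.0, 0.0], [0.0, -1.0, -0.0], [0.0, 0.0, -1.0]]
wrist_force: [-0.5, 0.5, -0.4]
finger_gap: 68.2
grasp_force: 0.0
```

Call:
arm_command:
  series:
    - {"dx":0,"dy":0,"dz":-0.03,"rx":0,"ry":0,"rz":0}
    - {"dx":0,"dy":0,"dz":-0.08,"rx":0,"ry":0,"rz":0}
    - {"dx":0,"dy":0,"dz":-0.14,"rx":0,"ry":0,"rz":0}
    - {"dx":0,"dy":0,"dz":-0.2,"rx":0,"ry":0,"rz":0}
    - {"dx":0,"dy":0,"dz":-0.26,"rx":0,"ry":0,"rz":0}
    - {"dx":0,"dy":0,"dz":-0.28,"rx":0,"ry":0,"rz":0}
    - {"dx":0,"dy":0,"dz":-0.28,"rx":0,"ry":0,"rz":0}

```text
time: 18.33
eef_pos: [488.1, -333.3, 226.1]
tool_rot: [[1.0, 0.0, 0.007], [0.0, -1.0, -0.006], [0.007, 0.006, -1.0]]
wrist_force: [0.0, -0.7, -0.3]
finger_gap: 68.3
grasp_force: 0.0
```

Run:
```python
from h import *
p=shot("wrist","w7.png"); s=p["state"]; w=world(p); print(s["time"],np.round(s["eef_pos"],1),s["finger_gap"])
z=w[...,2]; d=np.hypot(w[...,0]-486,w[...,1]+331)
for nm,lo,hi,r_,rm in (("knob top",84,94,14,30),("dish rim",7,13,36,50),("face",11,19,22,30)):
    q=w[(z>lo)&(z<hi)&(d<rm)]; print(nm,len(q), circ(q,r_) if len(q)>5 else "")
p=shot("top"); w=world(p)   # lid plane
z=w[...,2]; c=np.array([544,104.4]); a=-np.deg2rad(7.04); ex=np.array([np.cos(a),np.sin(a)]); ey=np.array([-ex[1],ex[0]])
o=np.array([539.9,73.0])+31*ey; print("case centre",o,"ey",ey)
L=np.stack([(w[...,:2]-o)@ex,(w[...,:2]-o)@ey,z],-1)
m=(abs(L[...,0])<95)&(L[...,1]>75)&(L[...,1]<190)&(z>45)&(z<160); q=L[m]
k=np.polyfit(q[:,2],q[:,1],1); print("lid y=%.3f z + %.1f"%tuple(k),"angle",np.pi/2+np.arctan(k[0]),q.max(0).round(1),q.min(0).round(1))
hi=q[q[:,2]>q[:,2].max()-5]; print(hi.mean(0).round(1))
for b in range(40,160,20):
    t=q[(q[:,2]>=b)&(q[:,2]<b+20)]; print(b,len(t),t[:,1].min().round(1),np.median(t[:,1]).round(1),t[:,1].max().round(1)) if len(t) else 0
```

```text
18.3333 [ 488.1 -333.3  226.1] 68.3197451163626
knob top 944 (array([ 485.8, -330.7,   13.5]), 28)
dish rim 1070 (array([ 484.1, -330. ,   35.3]), 46)
face 843 (array([ 485.6, -331. ,   21.5]), 29)
case centre [543.69942949 103.7662857 ] ey [0.12256224 0.99246083]
lid y=0.581 z + 62.0 angle 2.097495774121676 [ 95.  154.7 158.1] [-95.  85.  45.]
[  1.4 151.6 154.2]
40 494 85.0 92.6 99.7
60 700 92.9 102.7 111.5
80 757 105.4 114.4 123.7
100 791 116.9 126.4 135.3
120 870 128.7 138.1 146.5
140 477 140.8 146.6 154.7
```

The tamper is upright in its dish: the knob at (485.8, −330.7) and the face at (485.6, −331.0) line up, and the dish centre is (484, −330). The lid stands at about 2.1 rad, so next I'll go round behind it with the fingers closed.

Call:
arm_command:
  series:
    - {"dx":0.12,"dy":-0.95,"dz":-0.03,"rx":0,"ry":0,"rz":0}
    - {"dx":0.12,"dy":-0.95,"dz":-0.03,"rx":0,"ry":0,"rz":0}
    - {"dx":0.12,"dy":-0.95,"dz":-0.03,"rx":0,"ry":0,"rz":0}
    - {"dx":0.12,"dy":-0.95,"dz":-0.03,"rx":0,"ry":0,"rz":0}
    - {"dx":0.12,"dy":-0.95,"dz":-0.03,"rx":0,"ry":0,"rz":0}
    - {"dx":0.12,"dy":-0.95,"dz":-0.03,"rx":0,"ry":0,"rz":0}
    - {"dx":0.12,"dy":-0.95,"dz":-0.03,"rx":0,"ry":0,"rz":0}
    - {"dx":0.12,"dy":-0.95,"dz":-0.03,"rx":0,"ry":0,"rz":0}
    - {"dx":0.12,"dy":-0.95,"dz":-0.03,"rx":0,"ry":0,"rz":0}
    - {"dx":0.12,"dy":-0.95,"dz":-0.03,"rx":0,"ry":0,"rz":0}
    - {"dx":0.12,"dy":-0.95,"dz":-0.03,"rx":0,"ry":0,"rz":0}
    - {"dx":0.12,"dy":-0.95,"dz":-0.03,"rx":0,"ry":0,"rz":0}
    - {"dx":0.12,"dy":-0.95,"dz":-0.03,"rx":0,"ry":0,"rz":0}
    - {"dx":0.12,"dy":-0.95,"dz":-0.03,"rx":0,"ry":0,"rz":0}
    - {"dx":0.12,"dy":-0.95,"dz":-0.03,"rx":0,"ry":0,"rz":0}
    - {"dx":0.12,"dy":-0.95,"dz":-0.03,"rx":0,"ry":0,"rz":0}
    - {"dx":0.12,"dy":-0.95,"dz":-0.03,"rx":0,"ry":0,"rz":0}
  grip: 1

```text
time: 19.85
eef_pos: [556.8, 237.9, 235.5]
tool_rot: [[1.0, 0.001, -0.004], [0.001, -1.0, -0.002], [-0.004, 0.002, -1.0]]
wrist_force: [0.5, 0.0, -0.1]
finger_gap: -0.1
grasp_force: 0.0
```

Call:
arm_command:
  series:
    - {"dx":0.018,"dy":-0.06,"dz":0,"rx":0,"ry":0,"rz":0}
    - {"dx":0.018,"dy":-0.1,"dz":0,"rx":0,"ry":0,"rz":0}
    - {"dx":0.018,"dy":-0.1,"dz":0,"rx":0,"ry":0,"rz":0}
    - {"dx":0.018,"dy":-0.1,"dz":0.06,"rx":0,"ry":0,"rz":0}
    - {"dx":0.018,"dy":-0.1,"dz":0.12,"rx":0,"ry":0,"rz":0}
    - {"dx":0.018,"dy":-0.1,"dz":0.176,"rx":0,"ry":0,"rz":0}
    - {"dx":0.018,"dy":-0.1,"dz":0.176,"rx":0,"ry":0,"rz":0}
    - {"dx":0.018,"dy":-0.1,"dz":0.176,"rx":0,"ry":0,"rz":0}

```text
time: 20.52
eef_pos: [567.0, 296.1, 129.9]
tool_rot: [[1.0, -0.002, -0.006], [-0.002, -1.0, -0.003], [-0.006, 0.003, -1.0]]
wrist_force: [0.9, 0.7, 1.2]
finger_gap: -0.1
grasp_force: 0.0
```

Call:
arm_command:
  series:
    - {"dx":-0.003,"dy":0.025,"dz":0,"rx":0,"ry":0,"rz":0}
    - {"dx":-0.006,"dy":0.05,"dz":0,"rx":0,"ry":0,"rz":0}
    - {"dx":-0.009,"dy":0.07,"dz":0,"rx":0,"ry":0,"rz":0}
    - {"dx":-0.011,"dy":0.09,"dz":0,"rx":0,"ry":0,"rz":0}
    - {"dx":-0.014,"dy":0.11,"dz":0,"rx":0,"ry":0,"rz":0}
    - {"dx":-0.016,"dy":0.13,"dz":0,"rx":0,"ry":0,"rz":0}
    - {"dx":-0.019,"dy":0.15,"dz":0,"rx":0,"ry":0,"rz":0}
    - {"dx":-0.021,"dy":0.17,"dz":0,"rx":0,"ry":0,"rz":0}
    - {"dx":-0.023,"dy":0.19,"dz":0,"rx":0,"ry":0,"rz":0}

```text
time: 21.27
eef_pos: [556.3, 183.8, 136.3]
tool_rot: [[1.0, 0.0, 0.004], [0.0, -1.0, 0.001], [0.004, -0.001, -1.0]]
wrist_force: [0.8, -0.1, 1.1]
finger_gap: 0.1
grasp_force: 0.7
```

Call:
arm_command:
  series:
    - {"dx":-0.002,"dy":0.02,"dz":0.005,"rx":0,"ry":0,"rz":0}
    - {"dx":-0.005,"dy":0.04,"dz":0.005,"rx":0,"ry":0,"rz":0}
    - {"dx":-0.007,"dy":0.06,"dz":0.005,"rx":0,"ry":0,"rz":0}
    - {"dx":-0.01,"dy":0.08,"dz":0.005,"rx":0,"ry":0,"rz":0}
    - {"dx":-0.012,"dy":0.1,"dz":0.005,"rx":0,"ry":0,"rz":0}
    - {"dx":-0.014,"dy":0.115,"dz":0.005,"rx":0,"ry":0,"rz":0}
    - {"dx":-0.015,"dy":0.12,"dz":0.005,"rx":0,"ry":0,"rz":0}
    - {"dx":-0.015,"dy":0.12,"dz":0.005,"rx":0,"ry":0,"rz":0}
    - {"dx":-0.015,"dy":0.12,"dz":0.005,"rx":0,"ry":0,"rz":0}

```text
time: 22.02
eef_pos: [546.0, 112.4, 129.9]
tool_rot: [[1.0, -0.0, 0.0], [-0.0, -1.0, 0.0], [0.0, -0.0, -1.0]]
wrist_force: [0.5, -0.8, -1.4]
finger_gap: -0.1
grasp_force: 0.0
```

```bash
cat > lid.py <<'E'
from h import *
a=-np.deg2rad(7.04); ex=np.array([np.cos(a),np.sin(a)]); ey=np.array([-ex[1],ex[0]]); o=np.array([539.9,73.0])+31*ey
s=monitor.sense(); print(s["time"],np.round(s["eef_pos"],1),"case y",(np.array(s["eef_pos"])[:2]-o)@ey,np.round(s["wrist_force"],1))
p=shot("scene","lid_%d.png"%(s["time"]*10)); w=world(p); L=np.stack([(w[...,:2]-o)@ex,(w[...,:2]-o)@ey,w[...,2]],-1)
m=(abs(L[...,0])<95)&(L[...,1]>-90)&(L[...,1]<200)&(L[...,2]>15)&(L[...,2]<190)
for b in range(-90,200,20):
    t=L[m&(L[...,1]>=b)&(L[...,1]<b+20)&((L[...,0]>55)|(L[...,0]<-60))][:,2]
    if len(t)>5: print(b,len(t),np.percentile(t,[5,50,95]).round(1))
E
python3 lid.py
```

```text
22.0167 [546.  112.4 129.9] case y 8.871509489899323 [ 0.5 -0.8 -1.4]
-90 25 [15.3 18.3 25.8]
-70 222 [16.8 24.2 26.9]
-50 255 [ 22.6  25.8 114.6]
-30 168 [22.8 25.1 99.4]
-10 175 [22.  24.9 85.2]
10 152 [22.7 24.7 66.5]
30 153 [22.7 24.9 53. ]
50 120 [23.  24.6 37.8]
```

Call:
arm_command:
  series:
    - {"dx":0,"dy":0,"dz":-0.05,"rx":0,"ry":0,"rz":0}
    - {"dx":0,"dy":0,"dz":-0.1,"rx":0,"ry":0,"rz":0}
    - {"dx":0,"dy":0,"dz":-0.15,"rx":0,"ry":0,"rz":0}
    - {"dx":0,"dy":0,"dz":-0.15,"rx":0,"ry":0,"rz":0}
    - {"dx":0,"dy":0,"dz":-0.15,"rx":0,"ry":0,"rz":0}
    - {"dx":0,"dy":0,"dz":-0.15,"rx":0,"ry":0,"rz":0}
    - {"dx":0,"dy":0,"dz":-0.15,"rx":0,"ry":0,"rz":0}
    - {"dx":0,"dy":0,"dz":-0.15,"rx":0,"ry":0,"rz":0}
    - {"dx":0,"dy":0,"dz":-0.15,"rx":0,"ry":0,"rz":0}
    - {"dx":0,"dy":0,"dz":-0.15,"rx":0,"ry":0,"rz":0}
    - {"dx":0,"dy":0,"dz":-0.15,"rx":0,"ry":0,"rz":0}
    - {"dx":0,"dy":0,"dz":-0.15,"rx":0,"ry":0,"rz":0}

```text
time: 23.07
eef_pos: [545.9, 112.4, 219.6]
tool_rot: [[1.0, 0.0, -0.001], [0.0, -1.0, -0.0], [-0.001, 0.0, -1.0]]
wrist_force: [-0.1, -0.4, 0.3]
finger_gap: 0.2
grasp_force: 0.0
```

```bash
python3 lid.py; ls pics
```

```text
23.0667 [545.9 112.4 219.6] case y 8.87897386550682 [-0.1 -0.4  0.3]
-90 48 [15.7 23.4 33.2]
-70 268 [16.6 31.  34. ]
-50 164 [30.2 32.  34.2]
-30 161 [29.7 32.1 34.2]
-10 154 [30.1 32.3 34.4]
10 149 [30.4 32.2 34.3]
30 136 [30.2 32.1 34.6]
50 129 [29.6 32.  34.9]
70 12 [27.7 29.5 30.8]
lid_220.png
lid_230.png
ortho.png
pan.png
scene0.png
top0.png
w1.png
w2.png
w3.png
w4.png
w5.png
w6.png
w7.png
```

View pics/lid_230.png

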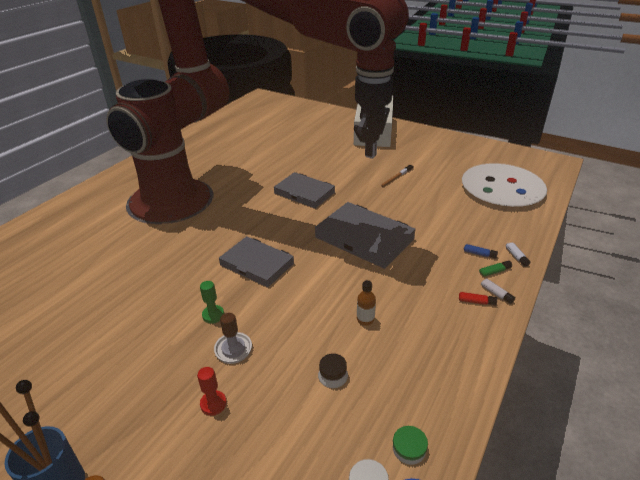

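The lid is shut flat at (365,233), the tamper stands upright in its dish at (231,335), and nothing else has been disturbed. The arm is clear of everything, so I'm handing in.

```bash
python3 -c "
from workcell import r
print(r.sign_off())"
```

```text
the job is handed in; nothing more can be done
None
```

The job is done and handed in at about 23 s: the refill pan is pressed flush with the tamper, the tamper is back upright in its dish, the lid is shut, and nothing else on the table was moved.

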